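Find the tired spring blade and load it

ROBOT

A 6-joint arm with a two-finger parallel gripper is mounted at the origin on a cart in front of the work surface, level with it; the furniture and walls round the work are solid. World frame = base frame: x ahead of the robot, y to its left, z up, the work surface at z = 0. Lengths are in m, angles in rad, forces in N, time in s.
With the tool pointing down it reaches from about 0.3 to 0.775 m from the base axis. Payload 14.6 kg.
Tool frame: the origin (TCP) lies at the very end of the fingers, on their centre line; the grasp point (between the pads) lies 19 mm behind it; z points along the fingers, y is the line along which they close (so a half turn about z gives the same grasp; the last joint's range is limited). The gripper opens to 94 mm and grips with 3 to 60 N. Pads are 16 mm wide; open, the fingers measure 119 mm over their backs; the gripper's body (75 mm by 177 mm) begins 78 mm behind the grasp point.
Start: joints at [-1.201, 0.3, 1.521, -0, 1.321, -0.067], TCP at [0.233, -0.498, 0.184] pointing down, gripper open.
Joint ranges: [-3.03, 3.03], [-0.79, 2.21], [0.23, 2.52], [-1.04, 4.18], [0, 3.07], [-2.55, 2.55]. Speed limits (rad/s): [2.22, 2.22, 2.57, 3.14, 3.14, 3.14].

INTERFACE

Orientations are given as [roll, pitch, yaw] about the fixed x, y, z axes, in that order (R = Rz(yaw) Ry(pitch) Rx(roll)).
In Python, from station import ctrl gives the robot as it stands. The module is installed in compiled form; this text tells all that it offers.
- The arm moves only by the tool play_rows, never from a script. Its argument "commands" is a list of rows, each a list of 7 numbers: the shift along the tool's x, y, z in m, then the turn, a rotation vector about the tool's x, y, z in degrees, then the closure, from -1 (fully open) to 1 (shut). A call has 1 to 20 rows; each row shifts and turns the commanded pose from where the row before left it, along the tool's axes as they then stand; what a row does not reach is not made up. A row lasts 1/12 s, in which the tool goes at most 41.7 mm and 7.16 degrees, less where a joint would pass 70% of its speed; a pose out of reach is approached as far as the arm can. A call is refused whole if a number of a shift passes 0.0417 or a number of a turn 7.16, either way. A call with a gripper value outside its range is refused whole. The fingers move at their own pace and stop on an object; "force" is the grip in N (left out, the last holds). Time passes only in rows, so rows that do not move let the fingers close. It gives the time, the measured TCP pose, the force, the opening and the grip force at its end, in the units of the state.
- ctrl.get_obs(): the state, without advancing time (a new reading comes with each control period).
- ctrl.camera(name): name is "side" or "top" or "wrist"; returns the picture (384x512x3 uint8, blue, green, red); there is no depth.
- ctrl.camera_model(name): a dict with "fx", "fy", "cx", "cy" (pixels), "rvec" (rotation vector, rad) and "tvec" (3), from world to camera coordinates, as OpenCV has them. Camera axes: x right, y down, z forward; pixel columns grow to the right and rows downward; lengths in m; the calibration is good to about 2 mm. A picture is of the moment at which its call begins: read the wrist's pose just before it. camera_model takes no time and is no camera call; for the wrist camera it gives the pose at the moment of the call.
- ctrl.hand_in(): hands the job in; it is judged then, once.
The state is a dict: "time_s": time; "qpos": joint angles; "joint_vel": joint speeds; "tau": joint torques, N m; "ee_pos": TCP position; "eef_rot": TCP orientation; "force": force on the tool from outside, world axes, zero at the start; "moment": the same for the moment, N m; "grip_width": finger opening in m; "grip_force": force on a finger pad.
Only numpy, scipy, OpenCV 4.12 (cv2) and the standard library are available. Lean on these libraries where they do the work, as an engineer would, in place of code of your own. Each camera call takes 0.05 s, during which the arm holds its last target. There are 200 camera calls.

TASK

One of the four like spring blades in the test fixture has gone tired. Press the free tip of each down to its stop in turn, from left to right, to feel which one is weakest; then lift the ring weight off its post and leave it standing flat and centred on the load point of that weak blade, so that the weight alone holds it down on its stop. Never leave the weight standing on a sound blade, and do not disturb the bottle, the timer or the dish.

Things in the scene. Friction and masses are not known exactly. Their poses are not given: they have to be found in the camera images.
- jig: fixed test fixture: aluminium base plate 170 (x) x 280 (y) x 12 mm, origin at the centre of its underside; x away from the robot, y left. On it four steel spring blades side by side, 64 mm apart, 30 mm wide, 3 mm thick, alike to the eye; each is clamped at its far end (clamp screws' tops 57 mm above the worktop), its rounded free tip points to the robot, and it springs back up when let go
- finger_1 (a point): load point, right over the stop pin, of the leftmost blade (seen from the robot), fixed in the fixture 45 mm above the worktop, where the blade's top is when pressed level on its stop; at rest the top is 10.5 mm higher there, rising 0.13 rad to the tip, whose end is 34 mm nearer the robot. To leave rest / reach the stop here a sound blade takes about 2.5 / 10 N, the tired one 0.6 / 3 N
- finger_2 (a point): load point, right over the stop pin, of the second from the left blade (seen from the robot), fixed in the fixture 45 mm above the worktop, where the blade's top is when pressed level on its stop; at rest the top is 10.5 mm higher there, rising 0.13 rad to the tip, whose end is 34 mm nearer the robot. To leave rest / reach the stop here a sound blade takes about 2.5 / 10 N, the tired one 0.6 / 3 N
- finger_3 (a point): load point, right over the stop pin, of the third from the left blade (seen from the robot), fixed in the fixture 45 mm above the worktop, where the blade's top is when pressed level on its stop; at rest the top is 10.5 mm higher there, rising 0.13 rad to the tip, whose end is 34 mm nearer the robot. To leave rest / reach the stop here a sound blade takes about 2.5 / 10 N, the tired one 0.6 / 3 N
- finger_4 (a point): load point, right over the stop pin, of the rightmost blade (seen from the robot), fixed in the fixture 45 mm above the worktop, where the blade's top is when pressed level on its stop; at rest the top is 10.5 mm higher there, rising 0.13 rad to the tip, whose end is 34 mm nearer the robot. To leave rest / reach the stop here a sound blade takes about 2.5 / 10 N, the tired one 0.6 / 3 N
- stop_1 (a joint): the 10 mm brass pin in the stop under the load point, right over the stop pin, of the leftmost blade: 0 while it stands up free, about 0.003 m when the blade is pressed right down to its stop; it springs back. The blade meets the pin in the last 3 mm of its travel
- stop_2 (a joint): the 10 mm brass pin in the stop under the load point, right over the stop pin, of the second from the left blade: 0 while it stands up free, about 0.003 m when the blade is pressed right down to its stop; it springs back. The blade meets the pin in the last 3 mm of its travel
- stop_3 (a joint): the 10 mm brass pin in the stop under the load point, right over the stop pin, of the third from the left blade: 0 while it stands up free, about 0.003 m when the blade is pressed right down to its stop; it springs back. The blade meets the pin in the last 3 mm of its travel
- stop_4 (a joint): the 10 mm brass pin in the stop under the load point, right over the stop pin, of the rightmost blade: 0 while it stands up free, about 0.003 m when the blade is pressed right down to its stop; it springs back. The blade meets the pin in the last 3 mm of its travel
- weight_center (a point): centre of the steel ring weight: outside 46 mm, bore 16 mm, 42 mm high, 480 g, standing upright with the post through its bore; this point is half-way up, 21 mm above its underside. Its weight (4.7 N) brings the tired blade to its stop but not a sound one
- stand: the weight's fixed storage stand: round foot 76 mm across and 10 mm high with an upright post 10 mm thick whose top is 70 mm above the worktop (the ring's underside must be lifted above that to come free); origin at the centre of the underside. To the left or to the right of the fixture
- media_bottle: bystander: clear bottle with an orange cap, 71 mm across, 132 mm high, origin at the centre of its underside; stands on the other side of the fixture from the stand
- timer: bystander: small white bench timer, 73x65x19 mm, lying beyond on the left, origin at the centre of its underside
- petri_dish: bystander: closed clear dish, 61 mm across, 14 mm high, lying beyond on the right, origin at the centre of its underside

How it is judged:
On the way, in this order (a step that is already met when the one before it is completed fails the run):
1. the leftmost blade is pressed down to its stop (its pin in by over 1.8 mm) (value of joint stop_1 above 0.0018 m), for 0.1 s.
2. the second from the left blade is pressed down to its stop (its pin in by over 1.8 mm) (value of joint stop_2 above 0.0018 m), for 0.1 s.
3. the third from the left blade is pressed down to its stop (its pin in by over 1.8 mm) (value of joint stop_3 above 0.0018 m), for 0.1 s.
4. the rightmost blade is pressed down to its stop (its pin in by over 1.8 mm) (value of joint stop_4 above 0.0018 m), for 0.1 s.
At the end, for the whole second after the job is handed in: The ring weight rests, let go, upright within 0.1 rad, its centre within 15 mm (horizontally) of the load point of a blade, and its own weight holds that blade on its stop (pin in by over 1.8 mm), which only the tired blade allows (((horizontal distance between weight_center and finger_1 below 0.015 m and value of joint stop_1 above 0.0018 m) or (horizontal distance between weight_center and finger_2 below 0.015 m and value of joint stop_2 above 0.0018 m) or (horizontal distance between weight_center and finger_3 below 0.015 m and value of joint stop_3 above 0.0018 m) or (horizontal distance between weight_center and finger_4 below 0.015 m and value of joint stop_4 above 0.0018 m)) and angle between weight_center's own z axis and vertical below 0.1 rad and height (world z) of weight_center above 0.055 m and linear speed of weight below 0.02 m/s); the robot touches nothing.
It fails at once if the weight is left standing on a blade without sinking it (a sound blade) ((horizontal distance between weight_center and finger_1 below 0.03 m and contact force between weight and the fingers below 0.1 N and linear speed of weight below 0.003 m/s and value of joint stop_1 below 0.001 m) or (horizontal distance between weight_center and finger_2 below 0.03 m and contact force between weight and the fingers below 0.1 N and linear speed of weight below 0.003 m/s and value of joint stop_2 below 0.001 m) or (horizontal distance between weight_center and finger_3 below 0.03 m and contact force between weight and the fingers below 0.1 N and linear speed of weight below 0.003 m/s and value of joint stop_3 below 0.001 m) or (horizontal distance between weight_center and finger_4 below 0.03 m and contact force between weight and the fingers below 0.1 N and linear speed of weight below 0.003 m/s and value of joint stop_4 below 0.001 m)).
It fails at once if the bottle, timer or dish is shoved over 30 mm (distance of any of media_bottle, timer, petri_dish from where it was at the start of the episode above 0.03 m).
It fails at once if the bottle is tipped (angle between media_bottle's own z axis and vertical above 0.3 rad).
It also fails if it takes over 72 s, if anything falls off the work surface, if the arm or the gripper's body presses on something with over 40 N, if the wrist force passes 120 N, or if a joint passes its speed limit or range.

## Working session

There is one attempt and no reset: what is moved stays moved. The work goes in short steps, Python scripts to look and compute and a tool call to move; the robot and the scene stay as the last step left them, time stands still between calls to the robot, and variables do not carry over. Pictures are saved under pics/ and viewed, at most 10 in all, crops included, and the job is handed in when it is done.

Besides the shell and the picture viewer there is one more tool, called after "Call:" in YAML: its name, and indented under it one key for each argument. play_rows: Moves the arm, as the interface text tells. Its arguments: {"type":"object","properties":{"commands":{"type":"array","items":{"type":"array","items":{"type":"number"}}},"force":{"type":"number"}},"required":["commands"]}

```bash
mkdir -p pics
python3 - <<'E'
from station import ctrl
import cv2
for n in("top","side"):
    cv2.imwrite(f"pics/{n}0.png",ctrl.camera(n))
    print(n,ctrl.camera_model(n))
o=ctrl.get_obs()
print({k:o[k] for k in("time_s","ee_pos","eef_rot","force","grip_width")})
E
```

```text
top {'fx': 388.37550886395275, 'fy': 388.37550886395275, 'cx': 251.4744591739269, 'cy': 191.79219785377774, 'rvec': array([ 2.13097955, -2.12668014,  0.21221158]), 'tvec': array([0.01139538, 0.5958391 , 1.12928833])}
side {'fx': 461.71699169805174, 'fy': 461.71699169805174, 'cx': 249.12385294123433, 'cy': 191.68097725663804, 'rvec': array([ 1.9182481 , -0.45532351,  0.29767528]), 'tvec': array([-0.52391697,  0.15728151,  1.20871561])}
{'time_s': 0.1, 'ee_pos': array([ 0.23255835, -0.49813628,  0.18343716]), 'eef_rot': array([-3.14055343e+00, -4.37992398e-05,  4.36782278e-01]), 'force': array([-0.6384903 ,  0.12629833, -0.04436974]), 'grip_width': 0.0939762427083333}
```

View pics/top0.png

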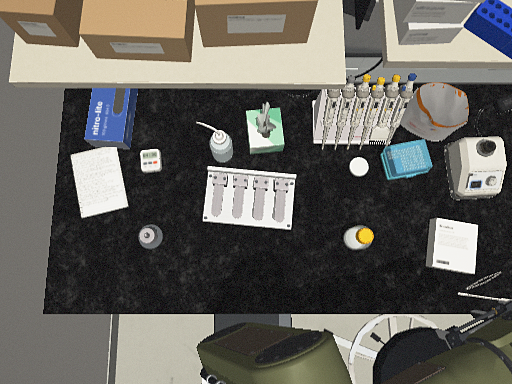

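View pics/side0.png

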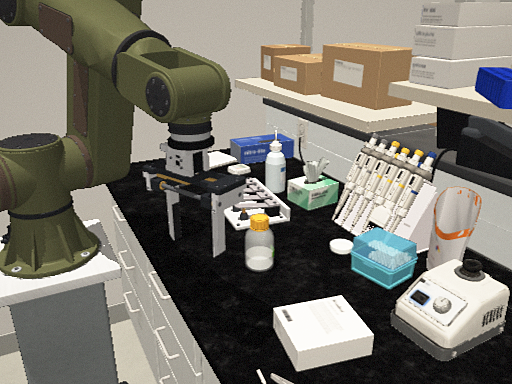

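The top view shows the fixture at about (250,198) with four blades, tips toward the robot. The stand with the weight is on the left at (150,237), the bottle on the right at (357,237), the timer at (150,160) and the dish at (358,167). I'll enlarge the fixture and stand to get exact pixel positions.

Run:
```python
import cv2
im=cv2.imread("pics/top0.png")
c=im[155:255,130:305]
cv2.imwrite("pics/crop.png",cv2.resize(c,None,fx=4.5,fy=4.5,interpolation=cv2.INTER_CUBIC))
```

```text
(no output)
```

View pics/crop.png

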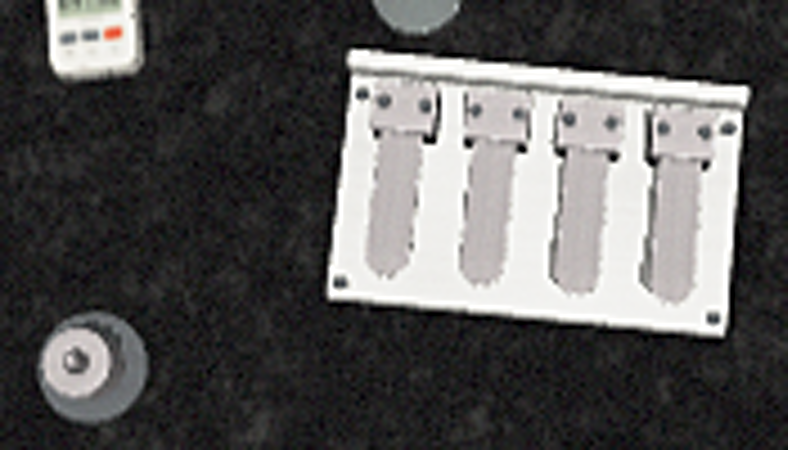

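The crop shows plate corners (328,299) and (725,336), and blade tips at (387,278), (482,287), (577,296) and (671,304). The ring top is at (76,362) and the foot centre at about (93,368).

```bash
cat > h.py <<'E'
import numpy as np,cv2
from station import ctrl
from scipy.spatial.transform import Rotation as Ro
def ray(m,uv,z):
    R=cv2.Rodrigues(np.array(m["rvec"]))[0];t=np.array(m["tvec"]).ravel()
    d=R.T@np.array([(uv[0]-m["cx"])/m["fx"],(uv[1]-m["cy"])/m["fy"],1]);c=-R.T@t
    return c+d*(z-c[2])/d[2]
def st():
    o=ctrl.get_obs();print({k:np.round(o[k],4).tolist() for k in("time_s","ee_pos","eef_rot","force","grip_width","grip_force","qpos")});return o
def totool(d,o=None):
    o=o or ctrl.get_obs();return Ro.from_euler("xyz",o["eef_rot"]).inv().apply(d)
def proj(m,p):
    return cv2.projectPoints(np.array(p,float).reshape(-1,3),np.array(m["rvec"]),np.array(m["tvec"]),np.array([[m["fx"],0,m["cx"]],[0,m["fy"],m["cy"]],[0,0,1]]),None)[0].reshape(-1,2)
E
python3 - <<'E'
from h import *
m=ctrl.camera_model("top")
F=lambda u,v,z:ray(m,(130+(u+.5)/4.5-.5,155+(v+.5)/4.5-.5),z)
tips=[F(*p,.060) for p in((387,278),(482,287),(577,296),(671,304))]
print("tips",np.round(tips,4))
a,b=F(328,299,.012),F(725,336,.012);print("near corners",a,b,np.linalg.norm(a-b))
d=tips[0]-tips[3];yaw=np.arctan2(-d[0],d[1]);e=a-b;print("yaw",yaw,np.arctan2(-e[0],e[1]),np.linalg.norm(d))
for p,q in(((340,282),(362,94)),((712,318),(728,128))):
    g=F(*q,.012)-F(*p,.012);print("yaw side",np.arctan2(g[1],g[0]))
yaw=(yaw+np.arctan2(-e[0],e[1]))/2
x=np.array([np.cos(yaw),np.sin(yaw),0]);y=np.array([-x[1],x[0],0])
c=np.mean(tips,axis=0);print("tipmid",c,"platecentre from near",(a+b)/2+x*.085,yaw)
for k in(96,32,-32,-96): print("load",np.round(c+x*.034+y*k/1000,4))
print("ring",F(76,362,.052),"post",F(77,360,.07),"foot",F(93,368,.01))
print("bottle",ray(m,(366,236),.132),"dish",ray(m,(359,167),.014))
E
```

```text
tips [[ 0.5196  0.1202  0.06  ]
 [ 0.5137  0.0568  0.06  ]
 [ 0.5078 -0.0065  0.06  ]
 [ 0.5026 -0.0691  0.06  ]]
near corners [0.51078008 0.16464069 0.012     ] [ 0.4857135  -0.11021412  0.012     ] 0.275995471293422
yaw -0.0893844502181517 -0.09094772757350865 0.19010297429923625
yaw side -0.09296457699083806
yaw side -0.10035710226431642
tipmid [0.51089972 0.02535182 0.06      ] platecentre from near [0.5829015  0.01955954 0.012     ] -0.09016608889583017
load [0.5534 0.1179 0.06  ]
load [0.5476 0.0542 0.06  ]
load [ 0.5419 -0.0096  0.06  ]
load [ 0.5361 -0.0733  0.06  ]
ring [0.46395893 0.32614198 0.052     ] post [0.46390406 0.32093907 0.07      ] foot [0.46304076 0.32505522 0.01      ]
bottle [ 0.45638649 -0.30744643  0.132     ] dish [ 0.68579968 -0.33304295  0.014     ]
```

Call:
play_rows:
  commands:
    - [0,0,0,0,0,6.04,1]
    - [0,0,0,0,0,6.04,1]
    - [0,0,0,0,0,6.04,1]
    - [0,0,0,0,0,6.04,1]
    - [0,0,0,0,0,6.04,1]
    - [0.0139,-0.0338,0,0,0,0,1]
    - [0.0139,-0.0338,0,0,0,0,1]
    - [0.0139,-0.0338,0,0,0,0,1]
    - [0.0139,-0.0338,0,0,0,0,1]
    - [0.0139,-0.0338,0,0,0,0,1]
    - [0.0139,-0.0338,0,0,0,0,1]
    - [0.0139,-0.0338,0,0,0,0,1]
    - [0.0139,-0.0338,0,0,0,0,1]
    - [0.0139,-0.0338,0,0,0,0,1]
    - [0.0139,-0.0338,0,0,0,0,1]
    - [0.0139,-0.0338,0,0,0,0,1]
    - [0.0139,-0.0338,0,0,0,0,1]
    - [0.0139,-0.0338,0,0,0,0,1]
    - [0.0139,-0.0338,0,0,0,0,1]
    - [0,0,0,0,0,0,1]

```text
time_s: 1.77
ee_pos: [0.4706, -0.0402, 0.1837]
eef_rot: [-3.141, 0.0, -0.086]
force: [-0.2, -1.1, 0.0]
grip_width: 0.0005
grip_force: 0.0
```

Run:
```python
from h import *
cv2.imwrite("pics/w1.png",ctrl.camera("wrist"));o=st()
m=ctrl.camera_model("wrist")
L=np.array([[.5534,.1179],[.5476,.0542],[.5419,-.0096],[.5361,-.0733]])
for l in L: print(np.round(proj(m,[*l,.0555])[0],0),np.round(totool(np.array([*l,.075])-o["ee_pos"],o),4))
```

```text
{'time_s': 1.8167, 'ee_pos': [0.4697, -0.0423, 0.1835], 'eef_rot': [-3.1414, 0.0008, -0.0862], 'force': [-0.3371, -0.6518, -0.0138], 'grip_width': 0.0006, 'grip_force': 0.0, 'qpos': [-0.1677, 0.1252, 1.7339, 0.0002, 1.2834, 1.4893]}
[ 92. 109.] [ 0.0697 -0.1668  0.1085]
[155. 110.] [ 0.0694 -0.1029  0.1085]
[218. 110.] [ 0.0692 -0.0388  0.1085]
[281. 110.] [0.0689 0.0251 0.1084]
```

View pics/w1.png

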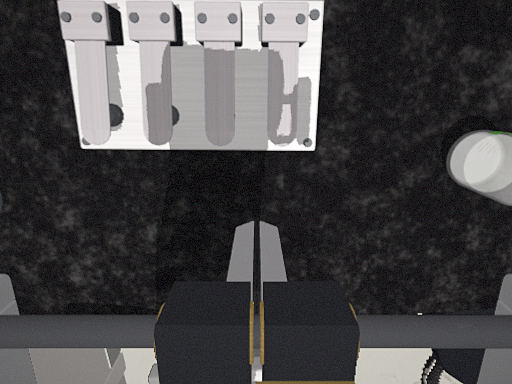

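The wrist view shows blade tips at (97,144), (158,143), (220,142) and (283,141). The blades sit about 3 px right of my prediction.

Run:
```python
from h import *
m=ctrl.camera_model("wrist");o=ctrl.get_obs()
T=[ray(m,p,.06) for p in((97,144),(158,143),(220,142),(283,141))]
d=T[0]-T[3];print(np.round(T,4),np.arctan2(-d[0],d[1]),np.linalg.norm(d))
```

```text
[[ 0.5189  0.1185  0.06  ]
 [ 0.5145  0.0557  0.06  ]
 [ 0.5101 -0.0081  0.06  ]
 [ 0.5055 -0.0728  0.06  ]] -0.06973710344855606 0.19179875729383888
```

Call:
play_rows:
  commands:
    - [0.014,-0.0331,0,0,0,0,1]
    - [0.014,-0.0331,0,0,0,0,1]
    - [0.014,-0.0331,0,0,0,0,1]
    - [0.014,-0.0331,0,0,0,0,1]
    - [0.014,-0.0331,0,0,0,0,1]
    - [0,0,0.03,0,0,0,1]
    - [0,0,0.03,0,0,0,1]
    - [0,0,0.03,0,0,0,1]
    - [0,0,0.015,0,0,0,1]
    - [0,0,0,0,0,0,1]
    - [0,0,0,0,0,0,1]

```text
time_s: 2.73
ee_pos: [0.5537, 0.1129, 0.079]
eef_rot: [3.141, 0.001, -0.091]
force: [-0.0, -0.3, 0.8]
grip_width: 0.0003
grip_force: 0.0
```

Call:
play_rows:
  commands:
    - [0,-0.004,0.01,0,0,0,1]
    - [0,0,0.01,0,0,0,1]
    - [0,0,0.005,0,0,0,1]
    - [0,0,0.005,0,0,0,1]
    - [0,0,0,0,0,0,1]
    - [0,0,0,0,0,0,1]

```text
time_s: 3.23
ee_pos: [0.5541, 0.1178, 0.0489]
eef_rot: [3.142, 0.0, -0.09]
force: [-0.2, 0.8, 0.1]
grip_width: 0.0004
grip_force: 0.0
```

Call:
play_rows:
  commands:
    - [0,0,0.003,0,0,0,1]
    - [0,0,0.002,0,0,0,1]
    - [0,0,0,0,0,0,1]
    - [0,0,0,0,0,0,1]
    - [0,0,0,0,0,0,1]

```text
time_s: 3.65
ee_pos: [0.5542, 0.1179, 0.0441]
eef_rot: [-3.142, -0.0, -0.09]
force: [0.5, -0.5, 0.1]
grip_width: 0.0005
grip_force: 0.0
```

Run:
```python
from h import *
st(); a=ctrl.camera("wrist");b=ctrl.camera("side")[150:270,170:330]
o=ctrl.get_obs();print(o["force"],o["moment"])
cv2.imwrite("pics/w2.png",np.hstack([cv2.resize(a,(400,300)),cv2.resize(b,(400,300),interpolation=cv2.INTER_CUBIC)]))
```

```text
{'time_s': 3.65, 'ee_pos': [0.5542, 0.1179, 0.0441], 'eef_rot': [-3.1416, -0.0001, -0.0903], 'force': [0.4953, -0.4872, 0.0884], 'grip_width': 0.0005, 'grip_force': 0.0, 'qpos': [0.1449, 0.4875, 1.6086, -0.0, 1.0454, 1.806]}
[-0.38861914  0.28987099  0.39329325] [-0.02722795 -0.00237231  0.00896493]
```

View pics/w2.png

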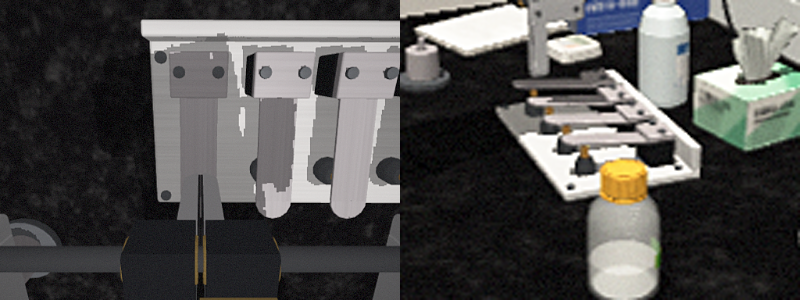

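Run:
```python
from h import *
o=st()
for n,f in(("wrist",lambda p:p*400/512),("side",lambda p:np.array([400,0])+(p-[170,150])*2.5)):
    m=ctrl.camera_model(n);e=o["ee_pos"]
    for k,p in(("tcp",e),("load1 rest",[.5536,.1167,.0555]),("load1 down",[.5536,.1167,.045]),("tip1 rest",[.5197,.1195,.060]),("tip1 down",[.5197,.1195,.045]),("load2 rest",[.5481,.053,.0555]),("tip2 rest",[.5143,.056,.06])):
        print(n,k,np.round(f(proj(m,p)[0]),1))
b=ctrl.camera("side")[150:230,190:290]
cv2.imwrite("pics/s3.png",cv2.resize(b,(750,600),interpolation=cv2.INTER_CUBIC))
```

```text
{'time_s': 3.75, 'ee_pos': [0.5542, 0.1179, 0.0441], 'eef_rot': [-3.1416, -0.0002, -0.0903], 'force': [-0.3886, 0.2899, 0.3933], 'grip_width': 0.0006, 'grip_force': 0.0, 'qpos': [0.1449, 0.4875, 1.6085, -0.0, 1.0454, 1.806]}
wrist tcp [200.5 173.4]
wrist load1 rest [202.  179.2]
wrist load1 down [201.9 174.3]
wrist tip1 rest [202.2 218. ]
wrist tip1 down [202.1 208.8]
wrist load2 rest [278.5 178.9]
wrist tip2 rest [276.6 217.6]
side tcp [536.4  89.3]
side load1 rest [536.1  81.6]
side load1 down [536.3  89.1]
side tip1 rest [511.2  82. ]
side tip1 down [511.6  92.7]
side load2 rest [552.4  98.5]
side tip2 rest [526.7  99. ]
```

View pics/s3.png

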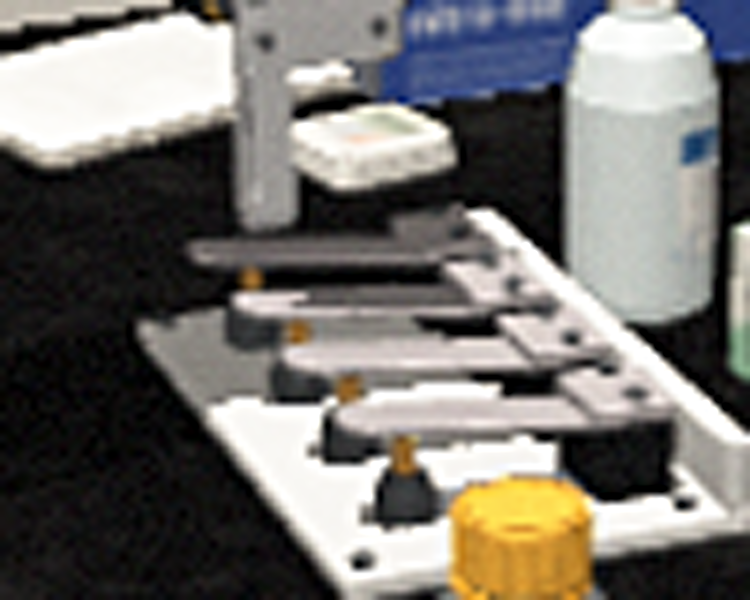

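The side view shows the fingertip at crop (265,228), about 5 px above where the reported TCP projects. Blade 1 is still at rest, with a gap of about 6 mm, which explains the zero force. The real fingertip therefore seems to sit higher than reported, so I'll go down by feel.

Call:
play_rows:
  commands:
    - [0,0,0.002,0,0,0,1]
    - [0,0,0.002,0,0,0,1]
    - [0,0,0,0,0,0,1]
    - [0,0,0,0,0,0,1]

```text
time_s: 4.13
ee_pos: [0.554, 0.1178, 0.0397]
eef_rot: [3.142, 0.0, -0.09]
force: [-0.8, 0.9, -0.1]
grip_width: 0.0003
grip_force: 0.0
```

Call:
play_rows:
  commands:
    - [0,0,0.002,0,0,0,1]
    - [0,0,0.001,0,0,0,1]
    - [0,0,0,0,0,0,1]
    - [0,0,0,0,0,0,1]

```text
time_s: 4.47
ee_pos: [0.5541, 0.1179, 0.0368]
eef_rot: [3.142, 0.0, -0.09]
force: [0.2, 1.0, 0.5]
grip_width: 0.0005
grip_force: 0.0
```

Call:
play_rows:
  commands:
    - [0,0,0.002,0,0,0,1]
    - [0,0,0.001,0,0,0,1]
    - [0,0,0,0,0,0,1]
    - [0,0,0,0,0,0,1]

```text
time_s: 4.8
ee_pos: [0.5543, 0.1179, 0.0341]
eef_rot: [-3.142, -0.0, -0.09]
force: [-0.4, 0.7, 2.2]
grip_width: 0.0005
grip_force: 1.2
```

Call:
play_rows:
  commands:
    - [0,0,0.002,0,0,0,1]
    - [0,0,0.001,0,0,0,1]
    - [0,0,0,0,0,0,1]
    - [0,0,0,0,0,0,1]

```text
time_s: 5.13
ee_pos: [0.554, 0.1179, 0.031]
eef_rot: [-3.142, 0.0, -0.09]
force: [-1.8, 0.2, 4.5]
grip_width: 0.0002
grip_force: 2.2
```

Call:
play_rows:
  commands:
    - [0,0,0.002,0,0,0,1]
    - [0,0,0.001,0,0,0,1]
    - [0,0,0,0,0,0,1]
    - [0,0,0,0,0,0,1]

```text
time_s: 5.47
ee_pos: [0.554, 0.1179, 0.0281]
eef_rot: [-3.142, 0.0, -0.09]
force: [-3.3, 0.4, 6.3]
grip_width: 0.0003
grip_force: 3.1
```

Call:
play_rows:
  commands:
    - [0,0,0.002,0,0,0,1]
    - [0,0,0.001,0,0,0,1]
    - [0,0,0,0,0,0,1]
    - [0,0,0,0,0,0,1]

```text
time_s: 5.8
ee_pos: [0.554, 0.118, 0.0252]
eef_rot: [-3.142, 0.0, -0.09]
force: [-3.9, -0.8, 9.0]
grip_width: 0.0006
grip_force: 4.3
```

Call:
play_rows:
  commands:
    - [0,0,0.001,0,0,0,1]
    - [0,0,0.001,0,0,0,1]
    - [0,0,0,0,0,0,1]
    - [0,0,0,0,0,0,1]

```text
time_s: 6.13
ee_pos: [0.554, 0.118, 0.0237]
eef_rot: [-3.142, 0.0, -0.09]
force: [-6.9, -0.6, 14.1]
grip_width: 0.0
grip_force: 6.9
```

Run:
```python
from h import *
st()
b=ctrl.camera("side")[150:230,190:290]
cv2.imwrite("pics/s4.png",cv2.resize(b,(750,600),interpolation=cv2.INTER_CUBIC))
```

```text
{'time_s': 6.1333, 'ee_pos': [0.554, 0.118, 0.0237], 'eef_rot': [-3.1416, 0.0003, -0.0902], 'force': [-6.9445, -0.6415, 14.1231], 'grip_width': 0.0, 'grip_force': 6.9387, 'qpos': [0.1451, 0.5161, 1.6201, 0.0001, 1.0056, 1.806]}
```

View pics/s4.png

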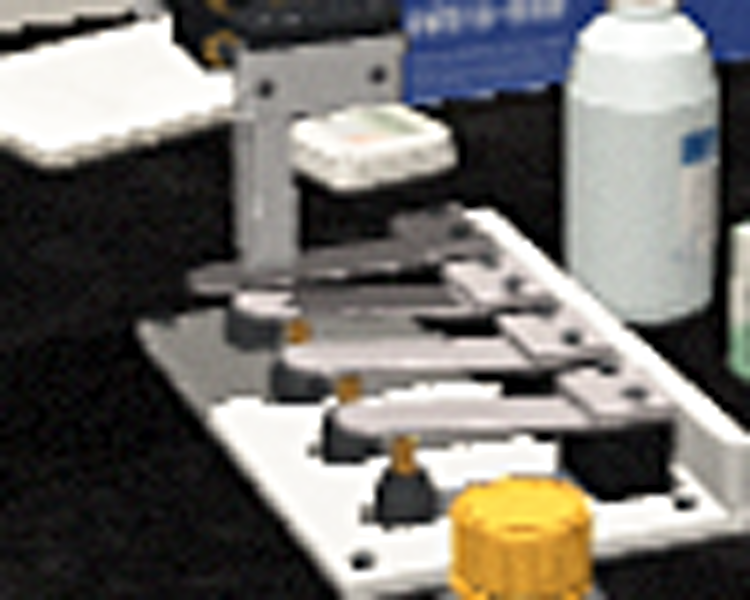

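Blade 1 is now pressed down (tip at crop row 280). The force climbs quickly, reaching 14 N, so it is on its stop and is a sound blade. I'll push slightly deeper to be sure, then move to blade 2.

Call:
play_rows:
  commands:
    - [0,0,0.001,0,0,0,1]
    - [0,0,0,0,0,0,1]
    - [0,0,0,0,0,0,1]

```text
time_s: 6.43
ee_pos: [0.5541, 0.118, 0.0234]
eef_rot: [-3.141, -0.0, -0.09]
force: [-10.6, 0.3, 22.7]
grip_width: 0.0007
grip_force: 11.0
```

Call:
play_rows:
  commands:
    - [0,0,-0.01,0,0,0,1]
    - [0,0,-0.02,0,0,0,1]
    - [0,0.0,-0.01,0,0,0,1]
    - [0,0.0215,0,0,0,0,1]
    - [0,0.0215,0,0,0,0,1]
    - [0,0.0215,0,0,0,0,1]
    - [0,0,0.01,0,0,0,1]
    - [0,0,0.01,0,0,0,1]
    - [0,0,0.005,0,0,0,1]
    - [0,0,0,0,0,0,1]
    - [0,0,0,0,0,0,1]

```text
time_s: 7.35
ee_pos: [0.5481, 0.0544, 0.0364]
eef_rot: [3.142, 0.001, -0.089]
force: [-0.5, -0.0, 0.3]
grip_width: 0.0004
grip_force: 0.0
```

Call:
play_rows:
  commands:
    - [0,0,0.004,0,0,0,1]
    - [0,0,0.004,0,0,0,1]
    - [0,0,0,0,0,0,1]
    - [0,0,0,0,0,0,1]

```text
time_s: 7.68
ee_pos: [0.5484, 0.0541, 0.0291]
eef_rot: [-3.141, -0.0, -0.09]
force: [-2.2, 2.5, 5.2]
grip_width: 0.0008
grip_force: 2.9
```

Call:
play_rows:
  commands:
    - [0,0,0.003,0,0,0,1]
    - [0,0,0.002,0,0,0,1]
    - [0,0,0,0,0,0,1]
    - [0,0,0,0,0,0,1]

```text
time_s: 8.02
ee_pos: [0.5484, 0.0541, 0.0245]
eef_rot: [-3.141, -0.0, -0.09]
force: [-4.9, 2.5, 11.0]
grip_width: 0.0003
grip_force: 5.0
```

Call:
play_rows:
  commands:
    - [0,0,0.001,0,0,0,1]
    - [0,0,0,0,0,0,1]
    - [0,0,0,0,0,0,1]

```text
time_s: 8.27
ee_pos: [0.5484, 0.0541, 0.0238]
eef_rot: [-3.141, -0.0, -0.09]
force: [-4.9, 2.5, 11.4]
grip_width: 0.0007
grip_force: 6.1
```

Call:
play_rows:
  commands:
    - [0,0,0.001,0,0,0,1]
    - [0,0,0.0005,0,0,0,1]
    - [0,0,0,0,0,0,1]
    - [0,0,0,0,0,0,1]

```text
time_s: 8.6
ee_pos: [0.5485, 0.0541, 0.0233]
eef_rot: [-3.141, -0.001, -0.09]
force: [-11.6, 2.9, 25.2]
grip_width: 0.0004
grip_force: 12.5
```

Call:
play_rows:
  commands:
    - [0,0,-0.01,0,0,0,1]
    - [0,0,-0.02,0,0,0,1]
    - [0,0.0,-0.01,0,0,0,1]
    - [0,0.0215,0,0,0,0,1]
    - [0,0.0215,0,0,0,0,1]
    - [0,0.0215,0,0,0,0,1]
    - [0,0,0.01,0,0,0,1]
    - [0,0,0.01,0,0,0,1]
    - [0,0,0.005,0,0,0,1]
    - [0,0,0,0,0,0,1]
    - [0,0,0,0,0,0,1]

```text
time_s: 9.52
ee_pos: [0.5424, -0.0098, 0.036]
eef_rot: [-3.142, 0.001, -0.089]
force: [-0.3, -0.3, 0.6]
grip_width: 0.0006
grip_force: 0.0
```

Call:
play_rows:
  commands:
    - [0,0,0.004,0,0,0,1]
    - [0,0,0.004,0,0,0,1]
    - [0,0,0,0,0,0,1]
    - [0,0,0,0,0,0,1]

```text
time_s: 9.85
ee_pos: [0.5426, -0.0101, 0.0286]
eef_rot: [-3.141, -0.0, -0.09]
force: [-3.0, 3.5, 5.2]
grip_width: 0.0008
grip_force: 2.8
```

Call:
play_rows:
  commands:
    - [0,0,0.003,0,0,0,1]
    - [0,0,0.002,0,0,0,1]
    - [0,0,0,0,0,0,1]
    - [0,0,0,0,0,0,1]

```text
time_s: 10.18
ee_pos: [0.5426, -0.0102, 0.0241]
eef_rot: [-3.141, -0.0, -0.09]
force: [-3.6, 4.0, 9.0]
grip_width: 0.0004
grip_force: 4.9
```

Call:
play_rows:
  commands:
    - [0,0,0.001,0,0,0,1]
    - [0,0,0.001,0,0,0,1]
    - [0,0,0,0,0,0,1]
    - [0,0,0,0,0,0,1]

```text
time_s: 10.52
ee_pos: [0.5428, -0.0102, 0.0233]
eef_rot: [-3.141, -0.001, -0.09]
force: [-11.1, 2.8, 25.5]
grip_width: 0.0004
grip_force: 12.5
```

Call:
play_rows:
  commands:
    - [0,0,-0.01,0,0,0,1]
    - [0,0,-0.02,0,0,0,1]
    - [0,0.0,-0.01,0,0,0,1]
    - [0,0.0215,0,0,0,0,1]
    - [0,0.0215,0,0,0,0,1]
    - [0,0.0215,0,0,0,0,1]
    - [0,0,0.01,0,0,0,1]
    - [0,0,0.01,0,0,0,1]
    - [0,0,0.005,0,0,0,1]
    - [0,0,0,0,0,0,1]
    - [0,0,0,0,0,0,1]

```text
time_s: 11.43
ee_pos: [0.5365, -0.074, 0.036]
eef_rot: [-3.141, 0.001, -0.089]
force: [-0.6, -0.1, 0.5]
grip_width: 0.0003
grip_force: 0.0
```

Call:
play_rows:
  commands:
    - [0,0,0.004,0,0,0,1]
    - [0,0,0.004,0,0,0,1]
    - [0,0,0,0,0,0,1]
    - [0,0,0,0,0,0,1]

```text
time_s: 11.77
ee_pos: [0.5367, -0.0746, 0.0284]
eef_rot: [-3.141, 0.0, -0.09]
force: [-1.0, 1.3, 0.6]
grip_width: 0.0005
grip_force: 0.5
```

Call:
play_rows:
  commands:
    - [0,0,0.003,0,0,0,1]
    - [0,0,0.002,0,0,0,1]
    - [0,0,0,0,0,0,1]
    - [0,0,0,0,0,0,1]

```text
time_s: 12.1
ee_pos: [0.5369, -0.0748, 0.0237]
eef_rot: [-3.142, -0.001, -0.09]
force: [-0.0, 1.4, 4.6]
grip_width: 0.0006
grip_force: 2.4
```

Blade 4 reaches its stop at only about 3–4.6 N, so it is the tired one. I'll finish its press, then raise and open the gripper on the way to the stand.

Call:
play_rows:
  commands:
    - [0,0,0.001,0,0,0,1]
    - [0,0,0.0008,0,0,0,1]
    - [0,0,0,0,0,0,1]
    - [0,0,0,0,0,0,1]

```text
time_s: 12.43
ee_pos: [0.537, -0.0748, 0.0229]
eef_rot: [3.142, -0.001, -0.09]
force: [-6.6, 1.6, 17.5]
grip_width: 0.0007
grip_force: 8.8
```

Call:
play_rows:
  commands:
    - [0,0,-0.02,0,0,0,1]
    - [0,0,-0.035,0,0,0,1]
    - [0,0,-0.035,0,0,0,1]
    - [0,0,-0.03,0,0,0,0]
    - [-0.0091,-0.0326,0,0,0,0,-1]
    - [-0.0091,-0.0326,0,0,0,0,-1]
    - [-0.0091,-0.0326,0,0,0,0,-1]
    - [-0.0091,-0.0326,0,0,0,0,-1]
    - [-0.0091,-0.0326,0,0,0,0,-1]
    - [-0.0091,-0.0326,0,0,0,0,-1]
    - [-0.0091,-0.0326,0,0,0,0,-1]
    - [-0.0091,-0.0326,0,0,0,0,-1]
    - [-0.0091,-0.0326,0,0,0,0,-1]
    - [-0.0091,-0.0326,0,0,0,0,-1]
    - [-0.0091,-0.0326,0,0,0,0,-1]
    - [-0.0091,-0.0326,0,0,0,0,-1]
    - [0,0,0,0,0,0,-1]
    - [0,0,0,0,0,0,-1]

```text
time_s: 13.93
ee_pos: [0.4626, 0.3256, 0.1411]
eef_rot: [3.141, 0.001, -0.088]
force: [-0.7, -0.9, 0.4]
grip_width: 0.0934
grip_force: 0.0
```

Run:
```python
from h import *
o=st()
s=ctrl.camera("side"); w=ctrl.camera("wrist");m=ctrl.camera_model("side")
for k,p in(("tcp",o["ee_pos"]),("tcp+20",o["ee_pos"]+[0,0,.02]),("ring",[.4635,.3245,.031])): print(k,proj(m,p),proj(ctrl.camera_model("wrist"),p))
c=s[80:230,120:290]
cv2.imwrite("pics/s5.png",np.hstack([cv2.resize(c,(425,375),interpolation=cv2.INTER_CUBIC),cv2.resize(w,(375,375))]))
```

```text
{'time_s': 13.9333, 'ee_pos': [0.4626, 0.3256, 0.1411], 'eef_rot': [3.141, 0.0005, -0.0879], 'force': [-0.6938, -0.9199, 0.3775], 'grip_width': 0.0934, 'grip_force': 0.0, 'qpos': [0.5486, 0.3724, 1.5269, -0.0002, 1.243, 2.2073]}
tcp [[175.9705192  144.97195964]] [[254.25220635 222.91745194]]
tcp+20 [[175.59318528 139.43661045]] [[254.07361756 235.29037746]]
ring [[178.32506039 174.59108269]] [[255.84654717 180.25023062]]
```

View pics/s5.png

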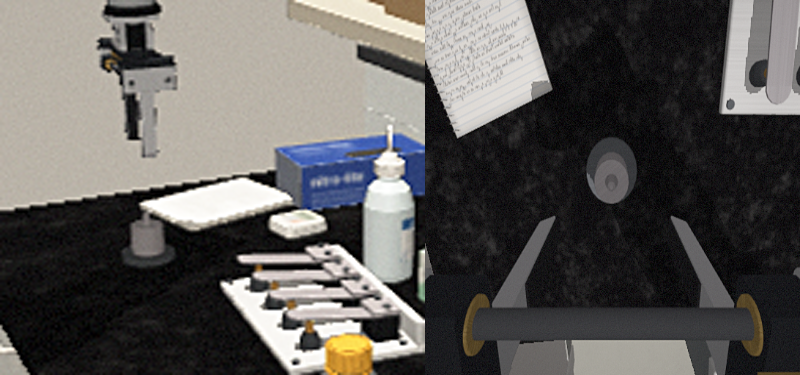

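Run:
```python
from h import *
m=ctrl.camera_model("wrist");o=st()
W=lambda u,v:((u-425+.5)*512/375,(v+.5)*384/375)
print(m["fx"],m["cx"],"ring top",ray(m,W(611.5,181),.052),"post",ray(m,W(612,181),.07),"foot",ray(m,W(612,171),.01))
R=cv2.Rodrigues(m["rvec"])[0]
for dz in(0,.0215):
    p=[o["ee_pos"]+Ro.from_euler("xyz",o["eef_rot"]).apply([.008,s*.0467,-dz]) for s in(1,-1)]
    print(dz,proj(m,p))
print("seen tips",W(555,217),W(672,217))
s=cv2.imread("pics/s5.png")
```

```text
{'time_s': 14.0333, 'ee_pos': [0.4633, 0.3239, 0.1414], 'eef_rot': [3.1411, 0.0003, -0.0905], 'force': [0.7046, 0.1176, -0.1527], 'grip_width': 0.094, 'grip_force': 0.0, 'qpos': [0.5455, 0.3712, 1.528, -0.0002, 1.243, 2.2069]}
314.32618879925855 256.32050991492133 ring top [0.46358659 0.32498626 0.052     ] post [0.46865635 0.32386428 0.07      ] foot [0.46309747 0.32438454 0.01      ]
0 [[325.33122054 211.03118236]
 [187.89995051 210.99205614]]
0.0215 [[332.70789273 223.34079185]
 [180.59843166 223.29919037]]
seen tips (178.176, 222.72) (337.92, 222.72)
```

The offset is confirmed: the real fingertips sit about 21.5 mm behind the reported TCP, while the lateral position is right. The ring is at (0.4636, 0.325), directly under the open gripper at (0.4633, 0.3239). I'll descend and grip.

Call:
play_rows:
  commands:
    - [0,-0.0008,0.03,0,0,0,-1]
    - [0,0,0.03,0,0,0,-1]
    - [0,0,0.03,0,0,0,-1]
    - [0,0,0.025,0,0,0,-1]
    - [0,0,0.015,0,0,0,-1]
    - [0,0,0.01,0,0,0,-1]
    - [0,0,0,0,0,0,-1]
    - [0,0,0,0,0,0,1]
    - [0,0,0,0,0,0,1]
    - [0,0,0,0,0,0,1]
    - [0,0,0,0,0,0,1]
    - [0,0,0,0,0,0,1]
    - [0,0,0,0,0,0,1]
    - [0,0,0,0,0,0,1]
  force: 30

```text
time_s: 15.2
ee_pos: [0.4633, 0.3255, 0.0018]
eef_rot: [-3.141, -0.0, -0.09]
force: [0.9, 0.1, 0.4]
grip_width: 0.0506
grip_force: 0.0
```

Call:
play_rows:
  commands:
    - [0,0,0,0,0,0,1]
    - [0,0,0,0,0,0,1]
    - [0,0,0,0,0,0,1]
    - [0,0,0,0,0,0,1]

```text
time_s: 15.53
ee_pos: [0.4634, 0.3256, 0.0018]
eef_rot: [-3.141, -0.0, -0.09]
force: [0.7, 2.2, 3.3]
grip_width: 0.0461
grip_force: 30.0
```

Call:
play_rows:
  commands:
    - [0,0,-0.015,0,0,0,1]
    - [0,0,-0.025,0,0,0,1]
    - [0,0,-0.025,0,0,0,1]
    - [0,0,-0.025,0,0,0,1]
    - [0,0,0,0,0,0,1]
    - [0.0084,0.0301,0,0,0,0,1]
    - [0.0084,0.0301,0,0,0,0,1]
    - [0.0084,0.0301,0,0,0,0,1]
    - [0.0084,0.0301,0,0,0,0,1]
    - [0.0084,0.0301,0,0,0,0,1]
    - [0.0084,0.0301,0,0,0,0,1]
    - [0.0084,0.0301,0,0,0,0,1]
    - [0.0084,0.0301,0,0,0,0,1]
    - [0.0084,0.0301,0,0,0,0,1]
    - [0.0084,0.0301,0,0,0,0,1]
    - [0.0084,0.0301,0,0,0,0,1]
    - [0.0084,0.0301,0,0,0,0,1]
    - [0.0084,0.0301,0,0,0,0,1]
    - [0,0,0,0,0,0,1]
    - [0,0,0,0,0,0,1]

```text
time_s: 17.2
ee_pos: [0.5359, -0.0753, 0.0897]
eef_rot: [-3.141, 0.003, -0.093]
force: [0.4, 0.6, -4.7]
grip_width: 0.0463
grip_force: 30.0
```

Run:
```python
from h import *
o=st()
s=ctrl.camera("side"); w=ctrl.camera("wrist")
m=ctrl.camera_model("wrist");ms=ctrl.camera_model("side")
o=ctrl.get_obs();print(o["ee_pos"],o["force"])
f=lambda p:p*[375/512,375/384]+[425,0]
for p in([.5370,-.0746,.0555],[.5030,-.0718,.06]): print(f(proj(m,p)),(proj(ms,p)-[170,100])*2.5)
c=s[100:250,170:340]
cv2.imwrite("pics/s6.png",np.hstack([cv2.resize(c,(425,375),interpolation=cv2.INTER_CUBIC),cv2.resize(w,(375,375))]))
```

```text
{'time_s': 17.2, 'ee_pos': [0.5359, -0.0753, 0.0897], 'eef_rot': [-3.1413, 0.0028, -0.0928], 'force': [0.402, 0.6375, -4.7363], 'grip_width': 0.0463, 'grip_force': 29.9989, 'qpos': [-0.2073, 0.3786, 1.6475, -0.0001, 1.1183, 1.4563]}
[ 0.53598223 -0.07361729  0.09031234] [-0.32448034  0.9998213  -4.89279657]
[[613.74751707 198.87671175]] [[188.94547939 261.56862881]]
[[613.96410777 239.56443802]] [[161.40452106 262.58602668]]
```

View pics/s6.png

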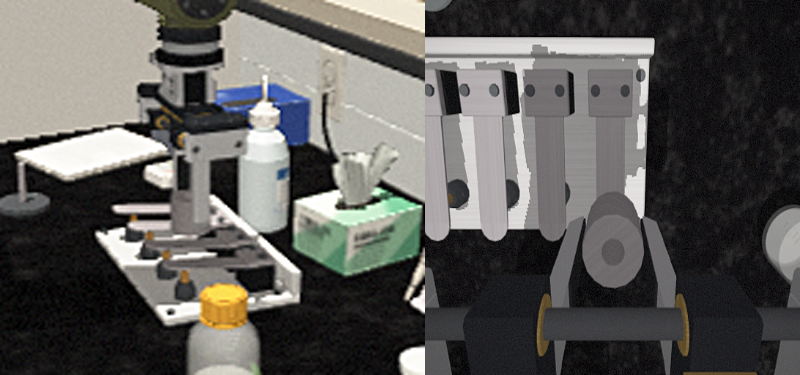

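The weight hangs in the gripper (force about −4.8 N) above blade 4. The ring top is at about (613,250) in the right half, in line with the blade at column 613.

Run:
```python
from h import *
m=ctrl.camera_model("wrist");o=st()
W=lambda u,v:((u-425+.5)*512/375,(v+.5)*384/375)
print(ray(m,W(613,250),.1405),ray(m,W(612,252),.1405))
```

```text
{'time_s': 17.3, 'ee_pos': [0.536, -0.0736, 0.0903], 'eef_rot': [-3.1412, 0.0022, -0.0903], 'force': [-0.3245, 0.9998, -4.8928], 'grip_width': 0.0456, 'grip_force': 29.999, 'qpos': [-0.2043, 0.3773, 1.6478, 0.0001, 1.1187, 1.4568]}
[ 0.53702321 -0.07407352  0.1405    ] [ 0.53587372 -0.07323903  0.1405    ]
```

Call:
play_rows:
  commands:
    - [0,0,0.015,0,0,0,1]
    - [0,0,0.015,0,0,0,1]
    - [0,0,0.008,0,0,0,1]
    - [0,0,0.005,0,0,0,1]
    - [0,0,0.004,0,0,0,1]
    - [0,0,0.003,0,0,0,1]
    - [0,0,0,0,0,0,1]
    - [0,0,0,0,0,0,1]
    - [0,0,0,0,0,0,1]

```text
time_s: 18.05
ee_pos: [0.537, -0.0741, 0.0421]
eef_rot: [3.142, -0.001, -0.09]
force: [-0.5, -0.3, -3.3]
grip_width: 0.046
grip_force: 30.0
```

Call:
play_rows:
  commands:
    - [0,0,0.002,0,0,0,1]
    - [0,0,0.001,0,0,0,1]
    - [0,0,0,0,0,0,1]
    - [0,0,0,0,0,0,1]

```text
time_s: 18.38
ee_pos: [0.5369, -0.0742, 0.0388]
eef_rot: [3.142, -0.0, -0.09]
force: [1.9, 0.2, -4.2]
grip_width: 0.0461
grip_force: 30.0
```

Call:
play_rows:
  commands:
    - [0,0,0.0015,0,0,0,1]
    - [0,0,0.001,0,0,0,1]
    - [0,0,0,0,0,0,1]
    - [0,0,0,0,0,0,1]

```text
time_s: 18.72
ee_pos: [0.5369, -0.0742, 0.0365]
eef_rot: [3.142, -0.0, -0.09]
force: [-1.7, 0.1, 2.1]
grip_width: 0.0463
grip_force: 30.0
```

The blade is on its stop, carrying about 6.8 N. I'll open the fingers only partly so they stay clear of blade 3.

Call:
play_rows:
  commands:
    - [0,0,0,0,0,0,-0.28]
    - [0,0,0,0,0,0,-0.28]
    - [0,0,0,0,0,0,-0.28]
    - [0,0,0,0,0,0,-0.28]
    - [0,0,0,0,0,0,-0.28]
    - [0,0,0,0,0,0,-0.28]

```text
time_s: 19.22
ee_pos: [0.5367, -0.0742, 0.0361]
eef_rot: [-3.142, 0.0, -0.09]
force: [-0.5, -0.3, -0.3]
grip_width: 0.0598
grip_force: 0.0
```

Call:
play_rows:
  commands:
    - [0,0,-0.005,0,0,0,-0.28]
    - [0,0,-0.01,0,0,0,-0.28]
    - [0,0,-0.02,0,0,0,-0.28]
    - [0,0,-0.03,0,0,0,-0.28]
    - [0,0,-0.03,0,0,0,-0.28]
    - [0,0,-0.03,0,0,0,-0.28]
    - [-0.03,0,0,0,0,0,-0.28]
    - [-0.03,0,0,0,0,0,-0.28]
    - [0,0,0,0,0,0,-0.28]
    - [0,0,0,0,0,0,-0.28]

```text
time_s: 20.05
ee_pos: [0.4767, -0.0687, 0.1625]
eef_rot: [3.141, -0.002, -0.09]
force: [-0.4, 0.2, -0.5]
grip_width: 0.0602
grip_force: 0.0
```

Run:
```python
from h import *
o=st()
s=ctrl.camera("side"); w=ctrl.camera("wrist")
m=ctrl.camera_model("wrist");ms=ctrl.camera_model("side")
f=lambda p:p*[375/512,375/384]+[425,0]
for p in([.5370,-.0746,.087],[.5370,-.0746,.045]): print(f(proj(m,p)),(proj(ms,p)-[190,140])*4.25)
c=s[140:228,190:290]
cv2.imwrite("pics/s7.png",np.hstack([cv2.resize(c,(425,375),interpolation=cv2.INTER_CUBIC),cv2.resize(w,(375,375))]))
```

```text
{'time_s': 20.05, 'ee_pos': [0.4767, -0.0687, 0.1625], 'eef_rot': [3.1413, -0.0019, -0.0904], 'force': [-0.4307, 0.1879, -0.4938], 'grip_width': 0.0602, 'grip_force': 0.0, 'qpos': [-0.2193, 0.166, 1.7377, -0.0, 1.236, 1.442]}
[[613.1982725  121.44128456]] [[235.81209294 232.29908455]]
[[613.1264178  117.88772092]] [[236.33750214 288.62266395]]
```

View pics/s7.png

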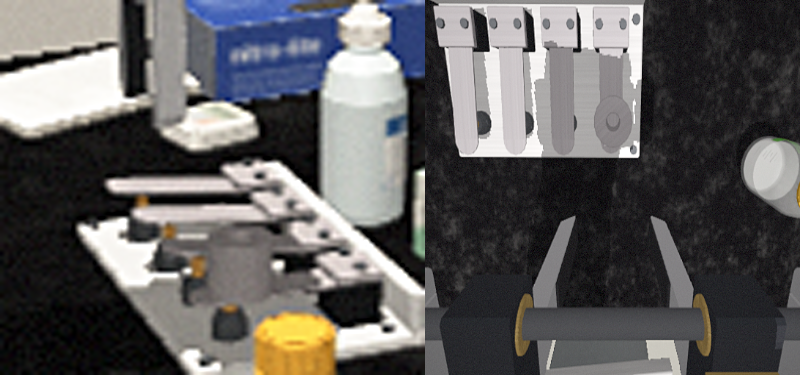

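The ring stands upright at (613,122) in the wrist view; the load point projects to (613,121). In the side view pin 4 at (228,310) is short (pressed in), while the other three stand up. I'm handing in.

```bash
python3 -c "
from station import ctrl
print(ctrl.hand_in())"
```

```text
the job is handed in; nothing more can be done
None
```

The rightmost blade was the tired one; the ring weight now stands upright on its load point, within about 2 mm by the camera, and holds it on its stop; the job is handed in with no verdict shown.

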